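Hang the tote on its side-opening hooks

ROBOT

A 7-joint arm with a two-finger parallel gripper is mounted at the origin on a cart in front of the work surface, level with it; the furniture and walls round the work are solid. World frame = base frame: x ahead of the robot, y to its left, z up, the work surface at z = 0. Lengths are in m, angles in rad, forces in N, time in s.
With the tool pointing down it reaches from about 0.4 to 0.85 m from the base axis. Payload 6.9 kg.
Tool frame: the origin (TCP) lies midway between the tips of the shut fingers; the grasp point (between the pads) lies behind it (ctrl.pinch_z is the z of the grasp point in the tool frame, in m); z points along the fingers, y is the direction in which the jaws open and shut (so a half turn about z gives the same grasp; the last joint's range is limited). The gripper opens to 85 mm and grips with 20 to 120 N. Pads are 22 mm wide; open, the fingers measure 114 mm over their backs; the gripper's body (76 mm by 85 mm) begins 54 mm behind the grasp point. The pads swing forward as they close: fully open they stand 13 mm farther back than shut.
Start: joints at [-1.024, 0.507, -0.238, 1.5, 0.126, 1.149, -0.155], TCP at [0.267, 0.565, 0.231] pointing down, gripper open.
Joint ranges: [-3.08, 3.08], [-0.24, 2.05], [-1.43, 1.35], [0, 2.5], [-1.52, 4.66], [0.17, 1.96], [-2.89, 2.89]. Speed limits (rad/s): [2.39, 2.39, 3.14, 3.14, 3.14, 3.14, 3.14].

INTERFACE

Orientations are given as a unit quaternion [w, x, y, z].
In Python, from station import ctrl, get_state, vision, ticket, models gives the robot as it stands. Calls block until the motion is done:
- ctrl.movep(position, orientation): joint-space move of the TCP to a pose.
- ctrl.movel(position, frame=None, max_speed=0.15): straight line of the TCP; frame=None keeps the orientation; max_speed is the mean speed in m/s.
- ctrl.set_joints(angles): joint-space move.
- ctrl.ungrasp() and ctrl.close_gripper(force=None): open the fingers fully, or close them until they stop; force is the grip in N (None keeps the last).
- ctrl.pause(seconds).
- ctrl.ik(position, orientation): joint angles nearest the present ones, or None.
- get_state(): the state.
- vision.grab_frame(name): name is "scene" or "top" or "wrist"; returns (picture, depth): 480x640x3 uint8, blue, green, red; 480x640 float32, m along the optical axis (not along the pixel's ray), 0 where there is no reading.
- vision.camera_info(name): a dict with "mtx" (3x3 intrinsics, pixels), "R" (3x3) and "t" (3): a world point X has camera coordinates R X + t; the wrist camera has in their place "hand_eye" (4x4, takes a point from camera to tool coordinates, whose origin is the TCP and whose axes are the flange's). Camera axes: x right, y down, z forward; pixel columns grow to the right and rows downward; lengths in m; the calibration is good to about 2 mm. A picture is of the moment at which its call begins: read the wrist's pose just before it. camera_info takes no time and is no camera call.
A pose or a line that the arm cannot do raises ctrl.Unreachable and nothing moves.
- ticket.close_job(): hands the job in, once; it reports no verdict.
Trained networks look in the newest picture that a camera, given by its name, has taken for a name from the list of things; names that differ only in an ending like _2 or _b are one class to them, and where a whole thing is asked for, a point or a joint stands for the part that bears it (a point fixed in the world has none). Each returns a list of dicts, best first, with "p" (0 to 1); they miss things now and then, are a little off and sometimes report something else, mostly with a low value. They report only what shows in the picture. A call takes as long as a camera call.
- models.recognise(camera, target): "point" ([column, row] in pixels, amid what is visible of it).
- models.masks_of(camera, target): "mask" (480x640 bool, what is visible of it) and "point" ([column, row] in pixels, amid what is visible of it).
The state is a dict: "time": time; "qpos": joint angles; "qd": joint speeds; "tau": joint torques, N m; "tcp_pos": TCP position; "eef_rot": TCP orientation; "contact_force": force on the tool from outside, world axes, zero at the start; "wrist_torque": the same for the moment, N m; "width": finger opening in m.
Only numpy, scipy, OpenCV 4.12 (cv2) and the standard library are available. Lean on these libraries where they do the work, as an engineer would, in place of code of your own. Each camera call takes 0.05 s, during which the arm holds its last target.

TASK

Pick up the small wooden tool tote by its dowel handle and hang it on the two side-opening hooks of the stand: bring the handle in through the mouths of both hooks from the open side, feel for the back of the hooks, and lower it gently until both ends of the handle lie at the bottom of the throats. Then let go. Push and set down gently, never hard against the stand, and leave the mug and the loose wooden stop block where they are.

Things in the scene. Friction and masses are not known exactly. Their poses are not given: they have to be found in the camera images.
- tote: Loose open plywood tool tote standing on the bench, 0.25 to 0.5 kg. Tray 70 (x) x 150 (y) x 42 high; at y = +-70 an end board (10 thick, 30 wide, up to z = 97) carries a round dowel handle along y, 14 in diameter, 230 long, projecting 40 beyond each board. Origin: centre of the underside; y along the handle, z up. Same either way round.
- handle_mid (a point): Middle of the handle, on its axis, 85 above the tote's underside: the place to grip, with 130 free between the end boards.
- handle_a (a point): Point on the handle's axis 92 to the tote's +y, where it shall lie in one hook.
- handle_b (a point): Point on the handle's axis 92 to the tote's -y, where it shall lie in the other hook.
- stand: Wooden hanging stand fixed to the bench: board 120 x 270 x 18, two posts behind the hooks (x from 22 on, up to z = 180), carrying two equal upright dark steel hook plates, 10 thick, at y = +-92, tops at z = 185. Origin: on the bench under the middle of the hooks; x from the open side of the hooks to their back, y along the line of the hooks, z up. Load it with no more than 25 N.
- mouths (a point): Fixed point of the stand at x = -60, y = 0, z = 158: level with the middle of the hooks' mouths, before them. Each mouth is open towards the stand's -x, between a level ledge (top of the front horn, 32 long) at z = 143 and a bar at z = 173. Behind the ledge a throat 18 wide drops to a flat floor at z = 123; an upright rigid back wall bounds it, from the floor up to the bar.
- seat (a point): Fixed point of the stand at x = 0, y = 0, z = 130: the height of the handle's axis when seated (z = 150 when it rests on the ledge). The hook plates are bolted in slots, both shifted alike along x: their back walls stand anywhere from x = -12 to +12 of this point (horn's front end 50 before the wall). That setting is NOT reported: feel for it. The throat lies right before the wall.
- mug: Printed ceramic mug, 82 wide and 91 high, loose, standing behind the work. Leave alone. Origin: centre of the underside.
- block: Plain light wooden stop block, 50 x 85 x 45 high, loose, lying in front of the stand. Leave alone. Origin: centre of the underside.
- lamp_foot (a point): Middle of the 75 x 130 foot of the fixed desk lamp between the tote and the mug, on the bench. From it the lamp's thin arm rises nearly straight up, leaning to the robot's left by about 110 at a height of 570. Keep the arm, gripper and tote clear of it.
- lamp_foot_2 (a point): Middle of the 75 x 130 foot of a second fixed desk lamp, to the right of the tote, on the bench. Its arm rises leaning to the right and away from the tote. Keep clear.

How it is judged:
On the way, in this order (a step that is already met when the one before it is completed fails the run):
1. the tote is lifted off the bench (height (world z) of tote above 0.05 m), for 0.1 s.
2. the handle is inside the mouths of both hooks, over the ledge height and under the bar (x of handle_a in the frame of stand between -0.026 and 0.01 m and x of handle_b in the frame of stand between -0.026 and 0.01 m and z of handle_a in the frame of stand between 0.146 and 0.172 m and z of handle_b in the frame of stand between 0.146 and 0.172 m and horizontal distance between handle_mid and stand below 0.035 m), for 0.1 s.
At the end, for the whole second after the job is handed in: Both ends of the handle lie at the bottom of the throats (axis at z = 130 within 4 mm in the stand's frame, x between -26 and 10 mm), the stand carries the tote, which hangs upright within 0.25 rad and at rest (under 0.03 m/s) (z of handle_a in the frame of stand between 0.126 and 0.134 m and z of handle_b in the frame of stand between 0.126 and 0.134 m and x of handle_a in the frame of stand between -0.026 and 0.01 m and x of handle_b in the frame of stand between -0.026 and 0.01 m and contact force between tote and stand above 1 N and angle between tote's own z axis and vertical below 0.25 rad and linear speed of tote below 0.03 m/s); the robot touches nothing.
It fails at once if the stand or its hooks are loaded with more than 25 N (contact force between stand and anything else above 25 N).
It fails at once if the mug is displaced by more than 20 mm (distance of mug from where it was at the start of the episode above 0.02 m).
It fails at once if the stop block is displaced by more than 20 mm (distance of block from where it was at the start of the episode above 0.02 m).
It also fails if it takes over 42 s, if anything falls off the work surface, if the arm or the gripper's body presses on something with over 40 N, if the wrist force passes 120 N, or if a joint passes its speed limit or range.

## Working session

There is one attempt and no reset: what is moved stays moved. The work goes in short steps, each a Python script; the robot and the scene stay as the last script left them, time stands still between calls to the robot, and variables do not carry over. Pictures are saved under pics/ and viewed, and the job is handed in when it is done.

```bash
ls; mkdir -p pics; python3 - <<'E'
from station import ctrl, get_state, vision, ticket, models
import cv2,numpy as np
s=get_state();print(s['time'],s['tcp_pos'],s['eef_rot'],s['width'],ctrl.pinch_z,s['contact_force'])
for c in("scene","top"):
    im,d=vision.grab_frame(c);cv2.imwrite(f'pics/{c}0.png',im);np.savez(f'{c}0.npz',im=im,d=d)
    i=vision.camera_info(c);print(c,i)
    for t in("tote","handle_mid","stand","mug","block","lamp_foot"):
        try:print(t,[(np.round(r['point'],0).tolist(),round(r['p'],2)) for r in models.recognise(c,t)][:4])
        except Exception as e:print(t,e)
print(get_state()['time'])
E
```

```text
pics
0.0 [0.26709455 0.5645014  0.23044506] [-1.74729863e-04  2.19103702e-01  9.75701174e-01 -8.69369717e-04] 0.08541850684860455 -0.0187 [ 0.48449273  0.71352906 -0.23372472]
scene {'mtx': array([[470.58889192,   0.        , 326.20579338],
       [  0.        , 470.58889192, 242.29595357],
       [  0.        ,   0.        ,   1.        ]]), 'R': array([[ 0.87546911, -0.48326529,  0.00291575],
       [-0.30164757, -0.55114968, -0.77797351],
       [ 0.37757461,  0.68021224, -0.62829032]]), 't': array([-0.36496236,  0.34014868,  0.7056499 ])}
tote [([309.0, 317.0], 0.83), ([208.0, 275.0], 0.24)]
handle_mid [([308.0, 315.0], 0.81)]
stand [([274.0, 203.0], 0.56)]
mug [([387.0, 238.0], 0.8)]
block [([211.0, 273.0], 0.73)]
lamp_foot it knows: block, handle, handle_mid, mouths, mug, seat, stand, tote
top {'mtx': array([[555.56708597,   0.        , 322.970857  ],
       [  0.        , 555.56708597, 247.54828055],
       [  0.        ,   0.        ,   1.        ]]), 'R': array([[ 0.01663609, -0.99985271, -0.00421931],
       [-0.98212812, -0.01554965, -0.18757017],
       [ 0.18747694,  0.00726434, -0.98224214]]), 't': array([0.15575858, 0.49993076, 1.31785582])}
tote [([350.0, 276.0], 0.71)]
handle_mid [([351.0, 275.0], 0.6)]
stand [([201.0, 234.0], 0.88)]
mug [([309.0, 176.0], 0.67), ([348.0, 274.0], 0.41)]
block [([258.0, 331.0], 0.69)]
lamp_foot it knows: block, handle, handle_mid, mouths, mug, seat, stand, tote
0.6
```

View pics/scene0.png

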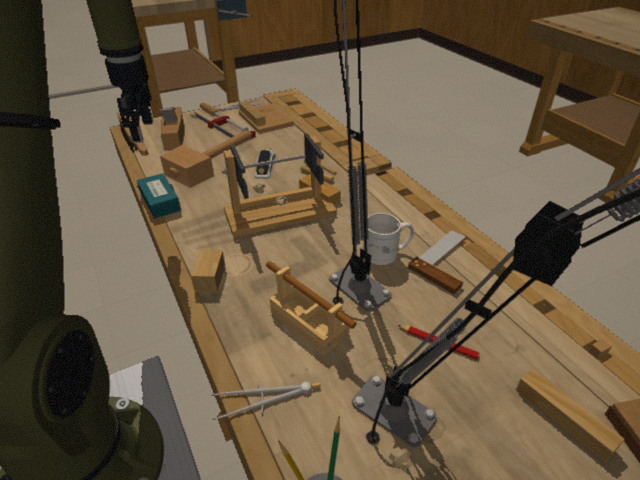

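View pics/top0.png

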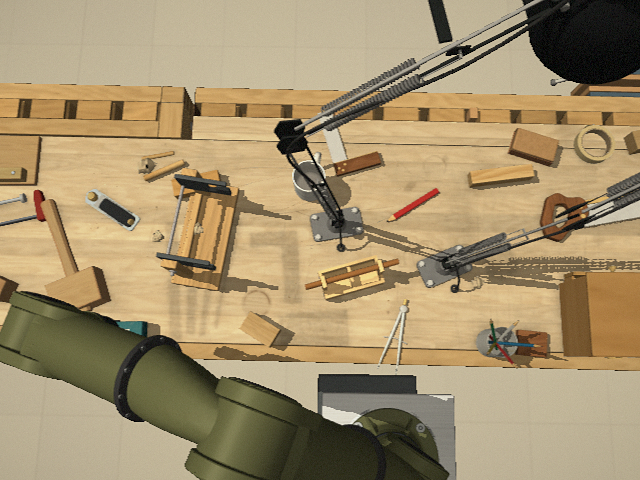

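```bash
python3 - <<'E'
import cv2,numpy as np
a=np.load('top0.npz')['im'][150:310,130:290];b=np.load('scene0.npz')['im'][120:250,200:360]
cv2.imwrite('pics/z1.png',np.hstack([cv2.resize(a,(400,400),interpolation=2),cv2.resize(b,(400,400),interpolation=2)]))
E
```

```text
(no output)
```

View pics/z1.png

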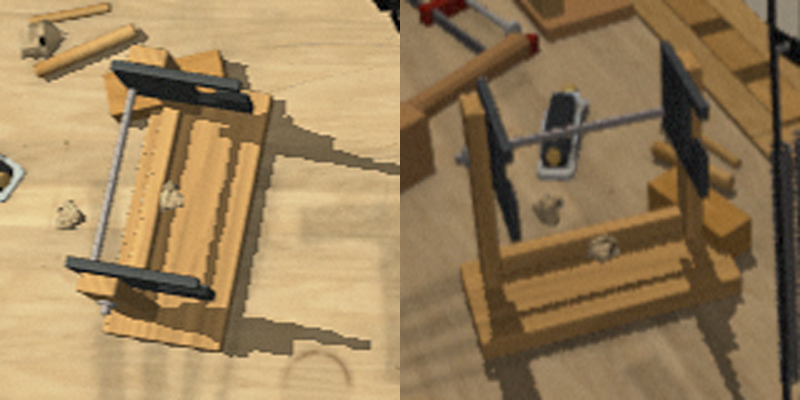

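```bash
cat > h.py <<'E'
import numpy as np,cv2
def cloud(d,i,mask=None):
    v,u=np.nonzero((d>0) if mask is None else (mask&(d>0)))
    z=d[v,u];K=i['mtx'];p=np.stack([(u-K[0,2])/K[0,0]*z,(v-K[1,2])/K[1,1]*z,z],1)
    return (p-i['t'])@i['R'], u,v
E
python3 - <<'E'
from station import ctrl, get_state, vision, ticket, models
import numpy as np
from h import *
for c in("scene","top"):
    f=np.load(c+'0.npz');im,d=f['im'],f['d'];i=vision.camera_info(c)
    P,u,v=cloud(d,i);np.save(c+'P.npy',P)
    W=np.zeros((480,640,3))*np.nan;W[v,u]=P
    pts={'top':dict(tote=(350,276),h1=(306,288),h2=(397,263),blk=(258,325),foot=(338,225),foot2=(445,268),mug=(309,160),bd1=(205,289),bd2=(236,190),table=(280,200)),
      'scene':dict(tote=(309,290),h1=(269,265),h2=(353,323),blk=(211,258),foot=(361,290),mug=(380,230))}[c]
    for k,(a,b) in pts.items(): print(c,k,np.round(W[b,a],3))
    for t in('tote','stand','mug','block'):
        m=models.masks_of(c,t)
        if m:
            Q,_,_=cloud(d,i,m[0]['mask']);print(t,round(m[0]['p'],2),len(Q),np.round(Q.min(0),3),np.round(Q.max(0),3),np.round(np.median(Q,0),3))
            np.save(f'm_{c}_{t}.npy',Q)
print(get_state()['time'])
E
```

```text
scene tote [0.431 0.091 0.092]
scene h1 [0.393 0.19  0.093]
scene h2 [ 0.461 -0.016  0.091]
scene blk [0.311 0.321 0.046]
scene foot [0.56  0.109 0.015]
scene mug [0.688 0.232 0.043]
tote 0.91 3815 [ 0.374 -0.02  -0.003] [0.513 0.256 0.1  ] [0.424 0.087 0.034]
stand 0.8 4890 [ 0.393  0.379 -0.002] [0.786 0.81  0.188] [0.521 0.454 0.021]
mug 0.91 1674 [ 0.569  0.116 -0.002] [0.758 0.243 0.132] [0.67  0.177 0.06 ]
block 0.84 1129 [0.256 0.261 0.001] [0.34  0.359 0.049] [0.294 0.291 0.044]
top tote [0.423 0.099 0.085]
top h1 [0.392 0.202 0.092]
top h2 [ 0.455 -0.013  0.088]
top blk [0.306 0.317 0.045]
top foot [0.541 0.129 0.108]
top foot2 [ 0.447 -0.129  0.072]
top mug [0.708 0.202 0.088]
top bd1 [0.395 0.458 0.004]
top bd2 [0.652 0.391 0.009]
top table [ 0.63   0.278 -0.001]
tote 0.96 1994 [ 0.374 -0.013 -0.006] [0.479 0.204 0.104] [0.426 0.096 0.038]
stand 0.88 5931 [ 0.391  0.385 -0.005] [0.697 0.583 0.192] [0.53  0.464 0.021]
mug 0.75 745 [ 0.576  0.167 -0.004] [0.734 0.245 0.341] [0.684 0.207 0.04 ]
block 0.65 763 [ 0.257  0.267 -0.004] [0.338 0.36  0.055] [0.297 0.312 0.045]
1.0
```

```bash
cat > fit.py <<'E'
from station import vision
import numpy as np
from h import *
for c in("scene","top"):
    Q=np.load(f'm_{c}_tote.npy');h=Q[(Q[:,2]>0.082)&(Q[:,2]<.105)]
    vx,vy,x0,y0=cv2.fitLine(h[:,:2].astype(np.float32),cv2.DIST_HUBER,0,.002,.001).ravel()
    dv=np.array([vx,vy]);n=np.array([-vy,vx]);k=abs((h[:,:2]-[x0,y0])@n)<.012;h=h[k]
    vx,vy,x0,y0=cv2.fitLine(h[:,:2].astype(np.float32),cv2.DIST_HUBER,0,.002,.001).ravel()
    dv=np.array([vx,vy]);s=(h[:,:2]-[x0,y0])@dv
    lo,hi=np.percentile(s,[.5,99.5]);print(c,'handle yaw',np.degrees(np.arctan2(vy,vx)),'mid',[x0,y0]+dv*(lo+hi)/2,'len',hi-lo,'maxz',np.percentile(h[:,2],90))
    f=np.load(c+'0.npz');im,d=f['im'],f['d'];i=vision.camera_info(c)
    P,u,v=cloud(d,i);g=im[v,u].astype(int)
    R=(P[:,0]>.35)&(P[:,0]<.74)&(P[:,1]>.33)&(P[:,1]<.6)
    dark=R&(P[:,2]>.1)&(P[:,2]<.2)&(g.max(1)<80)
    D=P[dark];print('dark',len(D))
    np.save(f'dark_{c}.npy',D)
    for nm,k in(('far',D[:,0]>.54),('near',D[:,0]<.54)):
        E=D[k];t=E[E[:,2]>.178]
        if len(t)<8: print(nm,len(E),'few');continue
        l=cv2.fitLine(t[:,:2].astype(np.float32),cv2.DIST_HUBER,0,.002,.001).ravel();a=l[:2]*np.sign(l[1]);s=(t[:,:2]-l[2:])@a
        print(nm,len(E),len(t),'yaw(x axis)',np.degrees(np.arctan2(a[1],a[0])),'ends',l[2:]+a*np.percentile(s,1),l[2:]+a*np.percentile(s,99))
    b=P[R&(P[:,2]>.012)&(P[:,2]<.025)&(g.max(1)>=90)]
    # dominant cluster
    r=cv2.minAreaRect(b[:,:2].astype(np.float32));print('board',len(b),r)
E
python3 fit.py
```

```text
scene handle yaw -73.28752 mid [0.42604035 0.0896445 ] len 0.22745858953073578 maxz 0.0959140058236187
dark 989
far 572 134 yaw(x axis) 82.0249 ends [0.61336863 0.38059956] [0.63010598 0.50006888]
near 417 120 yaw(x axis) 81.50705 ends [0.43242658 0.40951323] [0.44958606 0.52442671]
board 1798 ((0.565898060798645, 0.5049799680709839), (0.22110982239246368, 0.3203592598438263), 81.94546508789062)
top handle yaw -73.31893 mid [0.42709741 0.09657274] len 0.22309074708235865 maxz 0.09656131607215317
dark 743
far 467 80 yaw(x axis) 81.64597 ends [0.61056498 0.38695769] [0.62684848 0.49784498]
near 276 58 yaw(x axis) 81.51695 ends [0.42860717 0.41418063] [0.44553274 0.527662  ]
board 3504 ((0.5654342770576477, 0.5086876153945923), (0.21994514763355255, 0.3203093707561493), 81.65327453613281)
```

```bash
python3 - <<'E'
import numpy as np,cv2
from station import vision
from h import *
th=np.radians(81.7);a=np.array([np.cos(th),np.sin(th)]);b=np.array([-a[1],a[0]])
o=np.array([.5297,.455])
img=np.full((560,800,3),255,np.uint8)
for c,col,off in(('scene',(0,0,255),0),('top',(255,0,0),280)):
    f=np.load(c+'0.npz');im,d=f['im'],f['d']
    P,u,v=cloud(d,vision.camera_info(c));g=im[v,u]
    q=P[:,:2]-o;X=q@a;Y=q@b
    for k,(lo,hi) in enumerate(((-.12,-.07),(.07,.12))):
        m=(Y>lo)&(Y<hi)&(abs(X)<.15)&(P[:,2]>-.01)&(P[:,2]<.21)
        for x,z,cc in zip(X[m],P[m,2],g[m]):
            cv2.circle(img,(int(200+k*400+x*1250),int(off+265-z*1250)),2,cc.tolist(),-1)
        dk=m&(g.max(1)<80)&(P[:,2]>.1);print(c,k,'Ymed',np.median(Y[dk]),np.percentile(Y[dk],[5,95]),'X',np.percentile(X[dk],[1,99]),'lowX',np.percentile(X[dk&(P[:,2]<.14)],[1,99]) if (dk&(P[:,2]<.14)).sum()>5 else '')
for k in range(2):
  for o_ in(0,280):
    for mm in range(-150,151,50): cv2.line(img,(int(200+k*400+mm*1.25),o_+265),(int(200+k*400+mm*1.25),o_+272),(0,0,0),1)
    for z in (123,143,173,185): cv2.line(img,(k*400,int(o_+265-z*1.25)),(k*400+60,int(o_+265-z*1.25)),(0,180,0),1)
cv2.imwrite('pics/side.png',img)
E
```

```text
scene 0 Ymed -0.0916935303475297 [-0.09874794 -0.0902742 ] X [-0.06115568  0.05806093] lowX [-0.06128973  0.05706866]
scene 1 Ymed 0.09193265819479277 [0.08567888 0.11168913] X [-0.06049943  0.05352254] lowX [-0.06070999  0.03229098]
top 0 Ymed -0.08997966518217702 [-0.09895716 -0.08864837] X [-0.05562825  0.05755631] lowX [-0.05572475  0.05563692]
top 1 Ymed 0.09444150251813901 [0.08856215 0.1126556 ] X [-0.05470577  0.05582178] lowX [-0.0546951   0.02835477]
```

View pics/side.png

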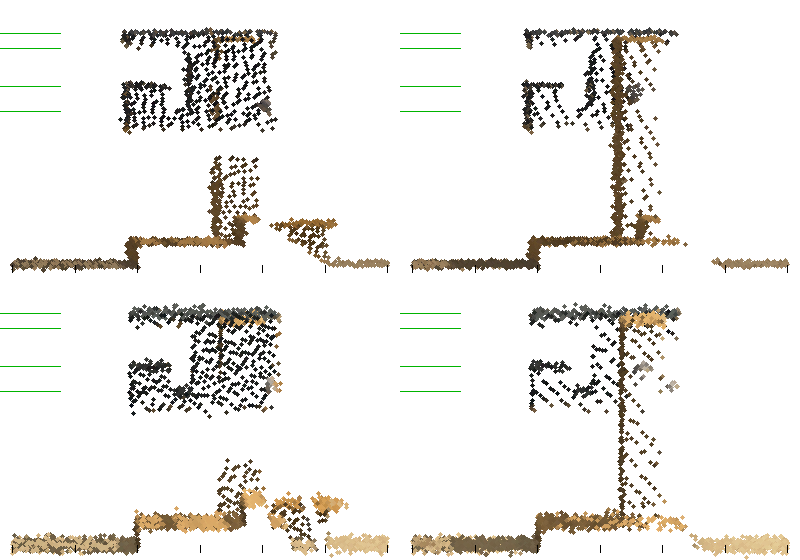

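```bash
python3 - <<'E'
import numpy as np
from station import vision
P=np.vstack([np.load('sceneP.npy'),np.load('topP.npy')])
m=(P[:,0]>.48)&(P[:,0]<.72)&(P[:,1]>.03)&(P[:,1]<.33)
for z in np.arange(0,.7,.05):
    q=P[m&(P[:,2]>z+.004)&(P[:,2]<z+.05)]
    if z<.1: q=q[q[:,0]<.6]
    if len(q)>4: print(round(z,2),len(q),'x',np.round(np.percentile(q[:,0],[2,50,98]),3),'y',np.round(np.percentile(q[:,1],[2,50,98]),3))
th=np.radians(81.7);a=np.array([np.cos(th),np.sin(th)]);b=np.array([-a[1],a[0]]);o=np.array([.5297,.455])
for c in('scene','top'):
    P=np.load(c+'P.npy');q=P[:,:2]-o;X=q@a;Y=q@b
    r=(abs(Y)<.075)&(X>-.06)&(X<.12)&(P[:,2]>.09)&(P[:,2]<.2)
    print(c,r.sum(),np.percentile(X[r],[2,50,98]),np.percentile(P[r,2],[2,50,98]))
for ph in(0,12,20):
  pass
E
```

```text
0.0 2611 x [0.491 0.556 0.598] y [0.053 0.122 0.306]
0.05 543 x [0.514 0.558 0.582] y [0.112 0.123 0.145]
0.1 319 x [0.542 0.562 0.586] y [0.119 0.131 0.155]
0.15 450 x [0.548 0.564 0.585] y [0.126 0.14  0.162]
0.2 489 x [0.549 0.564 0.586] y [0.135 0.148 0.171]
0.25 495 x [0.55  0.564 0.586] y [0.142 0.157 0.18 ]
0.3 373 x [0.55  0.567 0.577] y [0.15  0.166 0.189]
0.35 269 x [0.55  0.567 0.574] y [0.157 0.172 0.197]
0.4 350 x [0.549 0.566 0.574] y [0.165 0.186 0.205]
0.45 403 x [0.548 0.565 0.573] y [0.173 0.201 0.214]
0.5 383 x [0.546 0.565 0.574] y [0.181 0.211 0.22 ]
0.55 612 x [0.546 0.559 0.583] y [0.188 0.215 0.236]
0.6 780 x [0.551 0.572 0.598] y [0.132 0.171 0.226]
0.65 1167 x [0.564 0.582 0.609] y [0.073 0.109 0.151]
scene 182 [0.04709712 0.05192699 0.05610558] [0.12215717 0.12803604 0.13154849]
top 225 [0.05320984 0.05694662 0.06195039] [0.12245508 0.12842177 0.1341761 ]
```

```bash
cat >> h.py <<'E'
from scipy.spatial.transform import Rotation as Ro
PH=np.radians(12)
def quat(psi,ph=PH):
    c,s=np.cos(psi),np.sin(psi)
    y=np.array([c*np.cos(ph),s*np.cos(ph),np.sin(ph)]);z=np.array([c*np.sin(ph),s*np.sin(ph),-np.cos(ph)])
    q=Ro.from_matrix(np.stack([np.cross(y,z),y,z],1)).as_quat();return np.array([q[3],*q[:3]]),z
TH=np.radians(81.7);A=np.array([np.cos(TH),np.sin(TH)]);B=np.array([-A[1],A[0]]);O=np.array([.5297,.455])
PS=np.radians(16.7)
def tcp(h,psi,pz,ph=PH):
    q,z=quat(psi,ph);return np.asarray(h,float)-pz*z,q   # grasp point at h
def hx(X,z,Y=0): return np.array([*(O+A*X+B*Y),z])
E
python3 - <<'E'
from station import ctrl,get_state
from h import *
pz=ctrl.pinch_z
H=np.array([.4266,.0931,.085])
q,z=quat(PS)
for n,(p,qq) in dict(pre=tcp(H-.1*z,PS,pz),grasp=tcp(H,PS,pz),lift=tcp(H+[0,0,.105],PS,pz),mid=tcp([.42,.29,.19],PS,pz),rot=tcp([.43,.30,.19],TH,pz),pre2=tcp(hx(-.085,.17),TH,pz),seat=tcp(hx(-.015,.13),TH,pz),out=tcp(hx(-.015,.13)-.1*quat(TH)[1],TH,pz)).items():
    print(n,np.round(p,3),np.round(qq,3),ctrl.ik(p,qq))
print(get_state()['time'],get_state()['eef_rot'])
E
```

```text
pre [0.41  0.088 0.165] [0.062 0.594 0.798 0.084] [-0.36406154  0.18189342  0.11735998  2.2803233  -0.06518158  0.47212284
  0.09558059]
grasp [0.43  0.094 0.067] [0.062 0.594 0.798 0.084] [-0.09331092  0.41070067 -0.23742995  2.36715374  0.53458434  0.18961904
 -0.52681159]
lift [0.43  0.094 0.172] [0.062 0.594 0.798 0.084] [-0.3591036   0.19944145  0.11126389  2.2257865  -0.0618653   0.50902677
  0.09000403]
mid [0.424 0.291 0.172] [0.062 0.594 0.798 0.084] [-0.73759952  0.30711218  0.0379895   2.05636394  0.12912822  0.58982045
 -0.5115988 ]
rot [0.431 0.304 0.172] [0.008 0.072 0.992 0.104] [-0.31212985  0.36599357 -0.32801585  1.97155863 -0.05781387  0.67826027
  0.85691766]
pre2 [0.518 0.375 0.152] [0.008 0.072 0.992 0.104] [-0.34931336  0.54612491 -0.35753928  1.71663173  0.05214682  0.75779127
  0.74616917]
seat [0.528 0.444 0.112] [0.008 0.072 0.992 0.104] [-0.45203141  0.65310374 -0.34853484  1.63085179  0.10988427  0.72922394
  0.63361425]
out [0.525 0.423 0.21 ] [0.008 0.072 0.992 0.104] [-0.4245688   0.53473116 -0.34704338  1.55262228  0.04732352  0.92146762
  0.68802383]
1.0 [7.16773053e-06 2.19113223e-01 9.75699439e-01 2.35241075e-05]
```

```bash
python3 - <<'E'
from station import ctrl,get_state
from h import *
pz=ctrl.pinch_z
H=np.array([.4266,.0931,.085])
for d in(0,4,6,8,12):
  for off in(0,.005):
    ph=np.radians(d);q,z=quat(PS,ph)
    for k in(0,.1):
        p,qq=tcp(H-(k)*z,PS,pz+off,ph);print(d,off,k,np.round(ctrl.ik(p,qq),2))
E
```

```text
0 0 0 [-0.3   0.46  0.05  2.19 -0.04  0.49  0.07]
0 0 0.1 [-0.35  0.3   0.11  2.07 -0.04  0.78  0.07]
0 0.005 0 [-0.31  0.45  0.05  2.19 -0.04  0.51  0.07]
0 0.005 0.1 [-0.35  0.29  0.11  2.06 -0.04  0.79  0.07]
4 0 0 [-0.29  0.44  0.02  2.25 -0.03  0.39  0.06]
4 0 0.1 [-0.35  0.25  0.11  2.14 -0.05  0.68  0.08]
4 0.005 0 [-0.29  0.43  0.03  2.25 -0.04  0.4   0.06]
4 0.005 0.1 [-0.36  0.25  0.11  2.13 -0.05  0.7   0.07]
6 0 0 [-0.28  0.43  0.01  2.28 -0.02  0.33  0.04]
6 0 0.1 [-0.36  0.23  0.11  2.17 -0.05  0.63  0.08]
6 0.005 0 [-0.28  0.42  0.02  2.28 -0.03  0.35  0.05]
6 0.005 0.1 [-0.36  0.23  0.11  2.17 -0.05  0.65  0.08]
8 0 0 [-0.27  0.42 -0.    2.31 -0.01  0.27  0.03]
8 0 0.1 [-0.36  0.22  0.11  2.21 -0.05  0.58  0.08]
8 0.005 0 [-0.27  0.41  0.    2.31 -0.01  0.29  0.03]
8 0.005 0.1 [-0.36  0.21  0.11  2.2  -0.05  0.59  0.08]
12 0 0 [-0.09  0.41 -0.24  2.37  0.53  0.19 -0.53]
12 0 0.1 [-0.36  0.18  0.12  2.28 -0.07  0.47  0.1 ]
12 0.005 0 [-0.09  0.4  -0.24  2.36  0.49  0.2  -0.48]
12 0.005 0.1 [-0.37  0.17  0.12  2.27 -0.06  0.49  0.09]
```

```bash
sed -i 's/^PH=.*/PH=np.radians(6)/' h.py; python3 - <<'E'
from station import ctrl,get_state,vision
from h import *
pz=ctrl.pinch_z+.005
H=np.array([.4266,.0931,.085]);q,z=quat(PS)
p=np.array(get_state()['tcp_pos']);ctrl.movel(p+[0.02,-.06,.07],max_speed=.25);print(get_state()['time'])
p,qq=tcp(H-.12*z,PS,pz);ctrl.movep(p,qq);s=get_state();print(s['time'],np.round(s['tcp_pos']-p,4),s['contact_force'])
for c in('wrist','scene','top'):
    im,d=vision.grab_frame(c);cv2.imwrite(f'pics/{c}1.png',im);np.savez(c+'1.npz',im=im,d=d)
i=vision.camera_info('wrist');print(i)
np.savez('w1pose.npz',p=s['tcp_pos'],q=s['eef_rot'])
E
```

```text
1.525
3.1667 [0.0005 0.0013 0.0002] [ 0.16434858 -0.43236621  0.24180887]
{'mtx': array([[338.36499769,   0.        , 321.20656578],
       [  0.        , 338.36499769, 239.18277369],
       [  0.        ,   0.        ,   1.        ]]), 'hand_eye': array([[-5.09019280e-04, -9.51042971e-01, -3.09058260e-01,
         7.96845322e-02],
       [ 9.99999641e-01, -2.74637243e-04, -8.01878837e-04,
        -3.42801613e-04],
       [ 6.77742323e-04, -3.09058557e-01,  9.51042769e-01,
        -1.42633452e-01],
       [ 0.00000000e+00,  0.00000000e+00,  0.00000000e+00,
         1.00000000e+00]])}
```

View pics/wrist1.png

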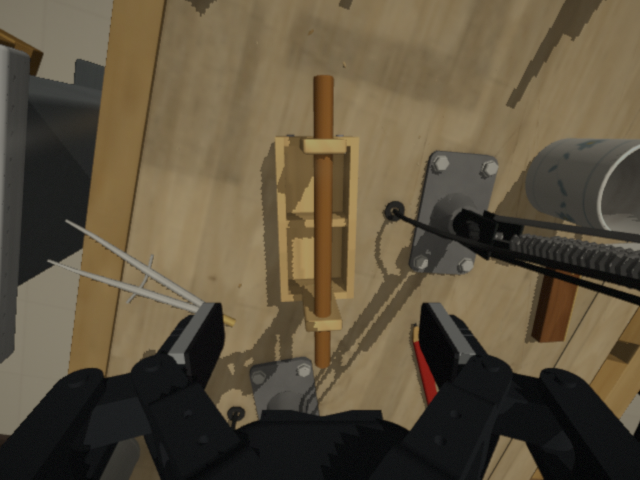

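View pics/scene1.png

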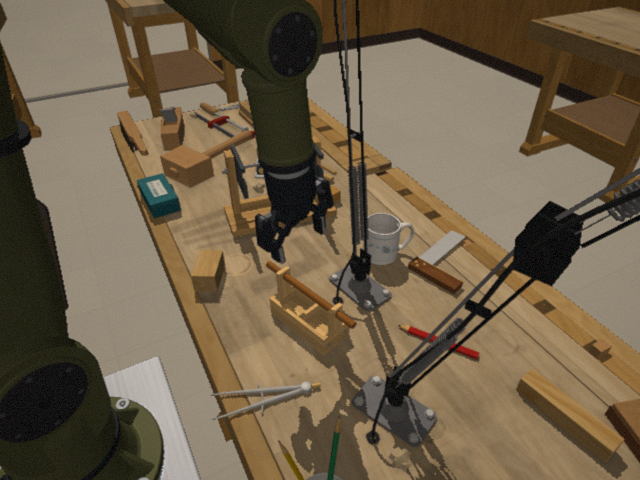

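```bash
python3 - <<'E'
from station import vision
from h import *
f=np.load('wrist1.npz');d=f['d'];i=vision.camera_info('wrist');w=np.load('w1pose.npz')
R=Ro.from_quat(np.roll(w['q'],-1)).as_matrix()
v,u=np.nonzero(d>0);zz=d[v,u];K=i['mtx'];p=np.stack([(u-K[0,2])/K[0,0]*zz,(v-K[1,2])/K[1,1]*zz,zz],1)
T=i['hand_eye'];t=p@T[:3,:3].T+T[:3,3];W=t@R.T+w['p']
g=f['im'][v,u].astype(int)
m=(u>300)&(u<345)&(v>70)&(v<372)&(W[:,2]>.079)&(W[:,2]<.097)&(g[:,2]<170)
h=W[m];l=cv2.fitLine(h[:,:2].astype(np.float32),cv2.DIST_HUBER,0,.002,.001).ravel();s=(h[:,:2]-l[2:])@l[:2];lo,hi=s.min(),s.max()
print(m.sum(),np.degrees(np.arctan2(l[1],l[0])),l[2:]+l[:2]*(lo+hi)/2,hi-lo,np.percentile(h[:,2],95))
E
```

```text
5711 -73.290955 [0.42764976 0.09293313] 0.23057830774181592 0.09651223535684135
```

```bash
python3 - <<'E'
from station import ctrl,get_state,vision
from h import *
pz=ctrl.pinch_z+.005
H=np.array([.4274,.0930,.086]);q,z=quat(PS)
p,qq=tcp(H-.03*z,PS,pz);ctrl.movel(p,qq,max_speed=.2)
p,qq=tcp(H,PS,pz);ctrl.movel(p,qq,max_speed=.08);s=get_state();print(s['time'],s['tcp_pos']-p,np.round(s['contact_force'],2))
ctrl.close_gripper(60);s=get_state();print(s['time'],s['width'],np.round(s['contact_force'],2))
p,qq=tcp(H+[0,0,.03],PS,pz);ctrl.movel(p,qq,max_speed=.08);s=get_state();print(s['time'],s['width'],np.round(s['contact_force'],2))
p,qq=tcp(H+[0,0,.105],PS,pz);ctrl.movel(p,qq,max_speed=.15);s=get_state();print(s['time'],s['width'],np.round(s['contact_force'],2),np.round(s['wrist_torque'],2))
for c in('wrist','scene'):
    im,d=vision.grab_frame(c);cv2.imwrite(f'pics/{c}2.png',im);np.savez(c+'2.npz',im=im,d=d)
np.savez('w2pose.npz',p=s['tcp_pos'],q=s['eef_rot'])
E
```

```text
4.4333 [2.33185903e-04 8.84659647e-06 5.39725202e-04] [ 0.41 -0.31 -0.63]
5.1 0.011752726208230218 [0.22 0.57 1.77]
5.625 0.01165545930382791 [ 0.08 -0.38 -4.27]
6.275 0.01193776383816228 [ 0.04  0.51 -4.63] [-0.07  0.26  0.  ]
```

View pics/scene2.png

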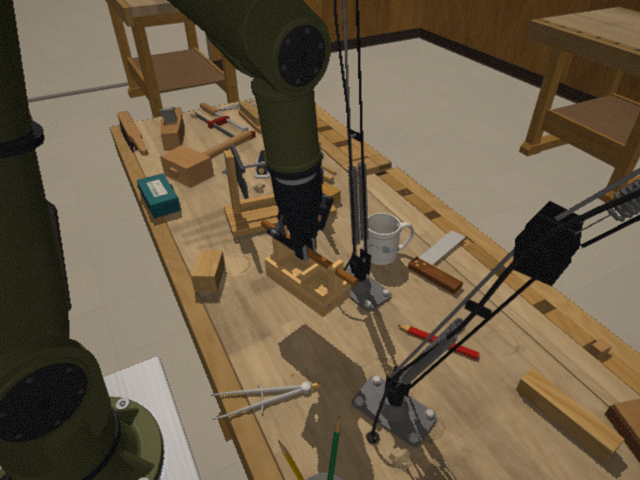

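View pics/wrist2.png

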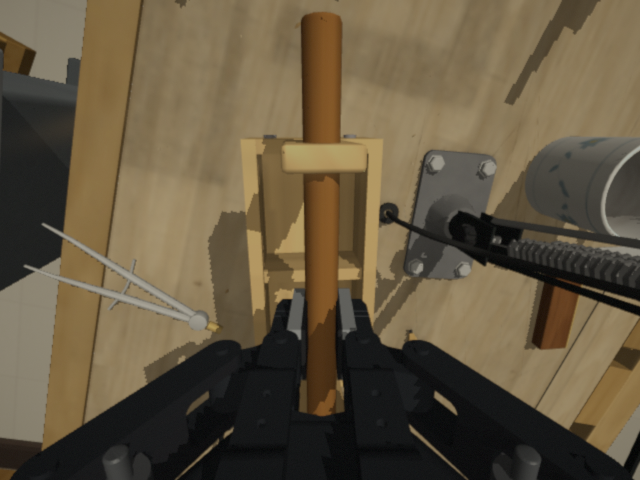

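```bash
cat >> h.py <<'E'
def wristW(f,w,i):
    d=f['d'];R=Ro.from_quat(np.roll(w['q'],-1)).as_matrix()
    v,u=np.nonzero(d>0);zz=d[v,u];K=i['mtx'];p=np.stack([(u-K[0,2])/K[0,0]*zz,(v-K[1,2])/K[1,1]*zz,zz],1)
    T=i['hand_eye'];t=p@T[:3,:3].T+T[:3,3];return t,t@R.T+w['p'],u,v
E
python3 - <<'E'
from station import vision
from h import *
f=np.load('wrist2.npz');w=np.load('w2pose.npz');t,W,u,v=wristW(f,w,vision.camera_info('wrist'))
for a,b in((16,60),(60,100),(100,138),(180,240),(240,300)):
    m=(abs(u-321)<8)&(v>a)&(v<b)
    print(a,np.round(np.median(t[m],0),4),np.round(np.median(W[m],0),4))
m=(abs(u-321)<8)&(v>8)&(v<138);print('end x tool',t[m][:,0].max(),w['p'])
E
```

```text
16 [ 0.1075 -0.0005 -0.0194] [0.3948 0.1955 0.1957]
60 [ 0.0952 -0.0005 -0.0194] [0.3983 0.1839 0.1958]
100 [ 0.083  -0.0005 -0.0194] [0.4018 0.1721 0.1958]
180 [ 0.051  -0.0005 -0.0194] [0.411  0.1415 0.1957]
240 [ 0.0269 -0.0005 -0.0193] [0.4179 0.1183 0.1957]
end x tool 0.17318930747898406 [0.42808673 0.09335113 0.17649192]
```

```bash
python3 - <<'E'
from station import ctrl,get_state,vision
from h import *
pz=-.0123
def go(h,psi,sp):
    p,q=tcp(h,psi,pz);ctrl.movel(p,q,max_speed=sp);s=get_state();print(round(s['time'],2),np.round(s['tcp_pos']-p,4),np.round(s['contact_force'],2));return s
go([.41,.28,.19],PS,.2)
go([.43,.31,.18],PS+.55*(TH-PS),.1)
go(hx(-.11,.17),TH,.12)
s=go(hx(-.085,.16),TH,.1)
ctrl.pause(.2);s=get_state();print(np.round(s['contact_force'],2),np.round(s['qpos'],2))
for c in('wrist','scene','top'):
    im,d=vision.grab_frame(c);cv2.imwrite(f'pics/{c}3.png',im);np.savez(c+'3.npz',im=im,d=d)
np.savez('w3pose.npz',p=s['tcp_pos'],q=s['eef_rot'])
E
```

```text
7.47 [ 0.0001 -0.0016 -0.0003] [ 0.39 -0.23 -4.88]
8.24 [ 0.0002 -0.0011 -0.    ] [ 0.37 -0.31 -4.66]
9.15 [-0.0008 -0.0003 -0.0001] [-0.1   0.29 -4.08]
9.57 [-0.0008  0.0011 -0.0005] [ 0.11 -0.83 -4.93]
[ 0.19 -0.03 -4.7 ] [-0.47  0.56 -0.24  1.65  0.08  0.86  0.71]
```

View pics/scene3.png

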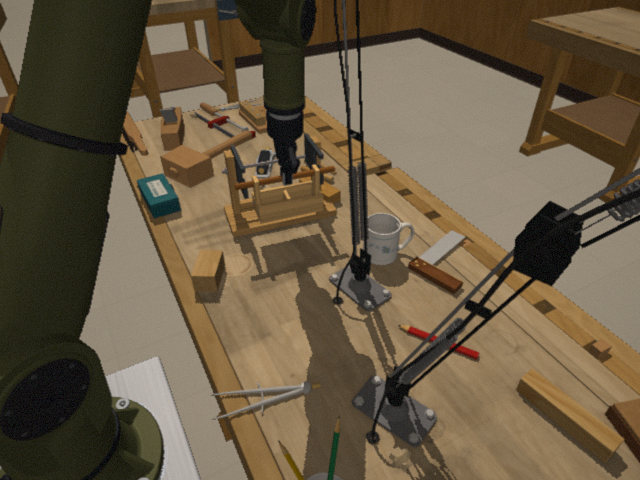

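View pics/wrist3.png

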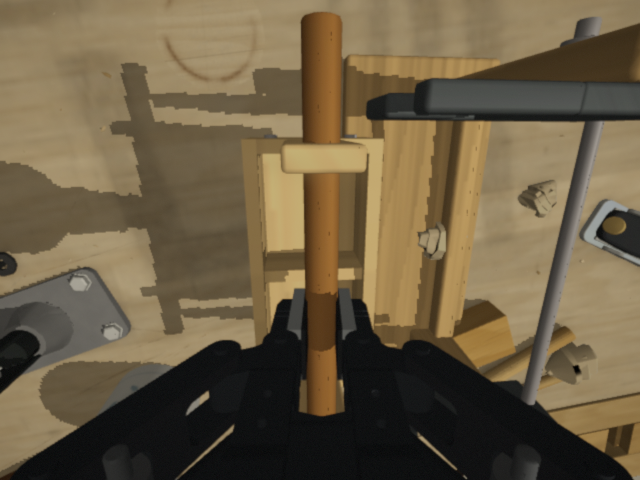

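View pics/top3.png

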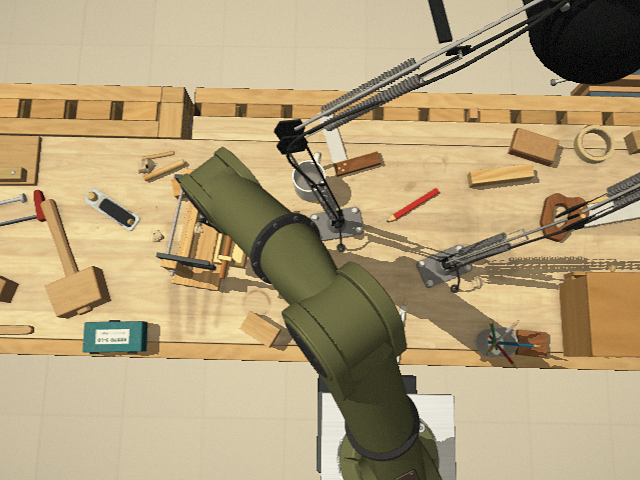

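```bash
python3 - <<'E'
from station import vision
from h import *
f=np.load('wrist3.npz');w=np.load('w3pose.npz');t,W,u,v=wristW(f,w,vision.camera_info('wrist'))
g=f['im'][v,u].astype(int);q=W[:,:2]-O;X=q@A;Y=q@B
dk=(g.max(1)<110)&(W[:,2]>.11)&(W[:,2]<.2)&(u>360)&(v<125)&(X<.06)
print(dk.sum(),'X',np.percentile(X[dk],[.5,99.5]),'Y',np.percentile(Y[dk],[1,50,99]),'z',np.percentile(W[dk,2],[1,50,99]))
top=dk&(W[:,2]>.178);l=cv2.fitLine(W[top][:,:2].astype(np.float32),2,0,.002,.001).ravel();print('yaw',np.degrees(np.arctan2(l[1],l[0])),'topX',np.percentile(X[top],[.5,99.5]),'Y',np.percentile(Y[top],[1,50,99]),np.median(W[top,2]))
low=dk&(W[:,2]<.16);print('horn',low.sum(),np.percentile(X[low],[.5,50,99.5]),'Y',np.percentile(Y[low],[1,50,99]),'z',np.percentile(W[low,2],[1,50,99]))
m=(abs(u-321)<8)&(v>16)&(v<138);print('handle',np.median(X[m]),np.median(W[m,2])-.007, 'endY',Y[(abs(u-321)<8)&(v>16)&(v<130)].max())
n=(abs(u-321)<8)&(v>180)&(v<300);print('handle in',np.median(X[n]),np.median(W[n,2])-.007)
E
```

```text
15748 X [-0.05676008  0.04946345] Y [0.083457   0.0909375  0.12059322] z [0.11446422 0.17850729 0.18618178]
yaw 82.27872 topX [-0.0567502  0.0161147] Y [0.0838235  0.08877083 0.10026279] 0.18479141824722317
horn 4994 [-0.0567776   0.01492776  0.05391876] Y [0.08333796 0.10130248 0.12309252] z [0.11171993 0.14141006 0.15954237]
handle -0.08598030476158469 0.15999696746059588 endY 0.11374872245456734
handle in -0.08606233987191592 0.15987656832254457
```

```bash
python3 - <<'E'
from station import ctrl,get_state,vision
from h import *
pz=-.0123
Y=-.002
def go(X,z,sp):
    p,q=tcp(hx(X,z,Y),TH,pz);ctrl.movel(p,q,max_speed=sp);return get_state()
go(-.07,.159,.06);s=go(-.03,.159,.06)
print(s['time'],s['contact_force'])
fs=[]
for _ in range(5): ctrl.pause(.04);fs.append(get_state()['contact_force'])
f0=np.mean(fs,0);print(np.round(f0,2),np.std(fs,0))
X=-.026
while X<.012:
    X+=.001;go(X,.159,.02);ctrl.pause(.05)
    fs=[get_state()['contact_force']];ctrl.pause(.03);fs.append(get_state()['contact_force'])
    s=get_state();d=np.mean(fs,0)-f0
    ax=(s['tcp_pos'][:2]-O)@A
    print(round(X,4),round(s['time'],2),'act',round(ax,4),'fA',round(d[:2]@A,2),'fB',round(d[:2]@B,2),'fz',round(d[2],2),'tq',np.round(s['wrist_torque'],2))
    if d[:2]@A<-2.5: break
E
```

```text
11.1333 [ 0.16539731 -1.05565203 -5.51476501]
[ 0.2  -0.16 -4.57] [0.4293011  0.72461238 0.28410427]
-0.025 11.82 act -0.0237 fA -0.17 fB 0.26 fz 0.39 tq [-0.18  0.01  0.05]
-0.024 12.16 act -0.0227 fA -0.33 fB 0.43 fz 0.12 tq [-0.22  0.    0.01]
-0.023 12.49 act -0.0217 fA 0.27 fB 0.32 fz 0.58 tq [-0.23  0.02 -0.02]
-0.022 12.82 act -0.0207 fA -0.3 fB 0.08 fz -0.52 tq [-0.26  0.03 -0.  ]
-0.021 13.16 act -0.0197 fA -0.12 fB 0.31 fz 0.87 tq [-0.2   0.07  0.  ]
-0.02 13.49 act -0.0187 fA 1.54 fB 0.07 fz 0.23 tq [-0.21  0.02 -0.03]
-0.019 13.82 act -0.0177 fA -0.44 fB 0.45 fz 0.13 tq [-0.24 -0.   -0.02]
-0.018 14.16 act -0.0167 fA 0.04 fB 0.47 fz -0.53 tq [-0.2   0.03 -0.01]
-0.017 14.49 act -0.0157 fA 0.27 fB 0.53 fz -0.15 tq [-0.25  0.02  0.05]
-0.016 14.82 act -0.0147 fA 0.47 fB -0.01 fz -0.27 tq [-0.16  0.06  0.04]
-0.015 15.16 act -0.0137 fA -0.25 fB 0.38 fz 0.57 tq [-0.23  0.02  0.01]
-0.014 15.49 act -0.013 fA -0.8 fB 0.42 fz -0.12 tq [-0.56  0.14 -0.05]
-0.013 15.82 act -0.0129 fA -4.98 fB 1.21 fz 2.82 tq [-1.19  0.41 -0.03]
```

```bash
python3 - <<'E'
from station import ctrl,get_state,vision
from h import *
pz=-.0123
Y=-.002;X=-.0158
def go(X,z,sp):
    p,q=tcp(hx(X,z,Y),TH,pz);ctrl.movel(p,q,max_speed=sp);return get_state()
def F(n=4):
    fs=[]
    for _ in range(n): ctrl.pause(.03);fs.append(get_state()['contact_force'])
    return np.mean(fs,0)
go(X,.159,.02);f0=F(6);print(get_state()['time'],np.round(f0,2))
z=.159
for dz in [.003]*7+[.002]*2+[.001]*10:
    z-=dz;s=go(X,z,.03);d=F(3)-f0;s=get_state()
    print(round(z,4),round(s['time'],2),'actz',round(s['tcp_pos'][2]+.0123*np.cos(PH),4),'fA',round(d[:2]@A,2),'fB',round(d[:2]@B,2),'fz',round(d[2],2),'tq',np.round(s['wrist_torque'],2))
    if abs(d[:2]@A)>4 or d[2]>2.2: break
for c in('wrist','scene'):
    im,d=vision.grab_frame(c);cv2.imwrite(f'pics/{c}4.png',im);np.savez(c+'4.npz',im=im,d=d)
np.savez('w4pose.npz',p=s['tcp_pos'],q=s['eef_rot'])
E
```

```text
16.3167 [ 0.6  -0.3  -4.24]
0.156 16.67 actz 0.1559 fA 0.06 fB 0.85 fz -0.52 tq [-0.25  0.02  0.05]
0.153 17.02 actz 0.153 fA 0.19 fB 0.95 fz -0.64 tq [-0.17  0.02  0.08]
0.15 17.37 actz 0.15 fA 0.51 fB 0.02 fz -0.57 tq [-0.23 -0.01 -0.04]
0.147 17.72 actz 0.1469 fA 0.08 fB 0.65 fz 0.06 tq [-0.21  0.06 -0.01]
0.144 18.07 actz 0.1439 fA 0.71 fB 0.36 fz -0.11 tq [-0.14 -0.01 -0.02]
0.141 18.42 actz 0.141 fA 0.74 fB 0.3 fz -0.09 tq [-0.15 -0.01 -0.  ]
0.138 18.77 actz 0.138 fA 0.25 fB 1.39 fz -0.27 tq [-0.21  0.03 -0.  ]
0.136 19.12 actz 0.136 fA 0.54 fB 0.94 fz -0.29 tq [-0.17  0.02  0.  ]
0.134 19.47 actz 0.134 fA 0.36 fB 0.83 fz 0.16 tq [-0.19  0.07 -0.01]
0.133 19.82 actz 0.133 fA 0.36 fB 0.67 fz -0.06 tq [-0.22  0.07  0.01]
0.132 20.17 actz 0.132 fA -0.11 fB 0.7 fz -0.36 tq [-0.23  0.02  0.02]
0.131 20.52 actz 0.131 fA 0.29 fB 0.36 fz -0.56 tq [-0.18  0.02 -0.04]
0.13 20.87 actz 0.13 fA 0.28 fB 0.86 fz -0.12 tq [-0.23  0.07 -0.01]
0.129 21.22 actz 0.1296 fA -2.08 fB 2.14 fz 6.86 tq [-0.46  0.4   0.04]
```

View pics/wrist4.png

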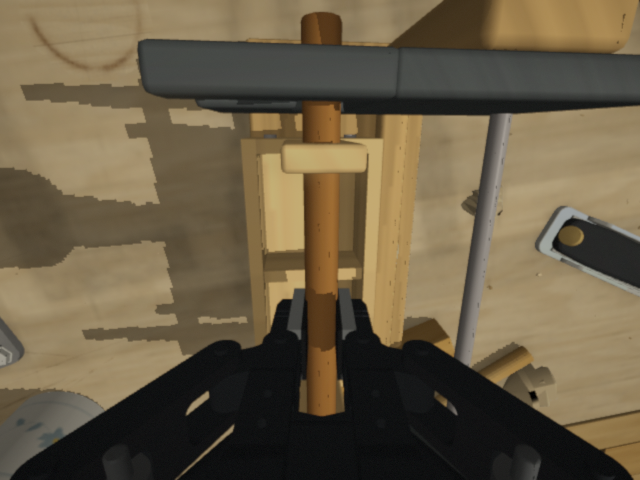

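```bash
python3 - <<'E'
from station import vision
from h import *
f=np.load('wrist4.npz');w=np.load('w4pose.npz');t,W,u,v=wristW(f,w,vision.camera_info('wrist'))
m=(W[:,2]>.11)&(W[:,2]<.15)&(u>455)&(u<515)&(v>130)&(v<350)
print(m.sum(),np.percentile(t[m],[2,50,98],axis=0))
m=(abs(u-321)<8)&(v>16)&(v<36);print('handle end',np.median(W[m],0));m=(abs(u-321)<8)&(v>180)&(v<300);print(np.median(W[m],0))
m=(v>180)&(v<350)&(t[:,2]>-.08)&(t[:,2]<.02)&(t[:,1]>.03)&(t[:,1]<.09);print(m.sum(),np.percentile(t[m],[2,50,98],axis=0))
E
```

```text
4399 [[-0.01895347  0.06654695 -0.00504391]
 [ 0.03670918  0.06914662 -0.00334093]
 [ 0.07765647  0.07382746  0.00061639]]
handle end [0.41960324 0.45461414 0.13649493]
[0.49048255 0.44427142 0.13645795]
3522 [[-0.01968682  0.03202903 -0.04958294]
 [ 0.02142669  0.06883874 -0.00341488]
 [ 0.05844959  0.07373792  0.00060913]]
```

```bash
python3 - <<'E'
from station import ctrl,get_state,vision
from h import *
pz=-.0123
Y=-.002;X=-.0158
p,q=tcp(hx(X,.1295,Y),TH,pz);ctrl.movel(p,q,max_speed=.02);ctrl.pause(.1)
s=get_state();print(s['time'],np.round(s['contact_force'],2))
ctrl.ungrasp();s=get_state();print(s['time'],s['width'],np.round(s['contact_force'],2))
z=quat(TH)[1]
ctrl.movel(p-.03*z,q,max_speed=.05);s=get_state();print(s['time'],np.round(s['contact_force'],2))
ctrl.movel(p-.13*z,q,max_speed=.15);ctrl.pause(.3);s=get_state();print(s['time'],np.round(s['contact_force'],2))
for c in('wrist','scene'):
    im,d=vision.grab_frame(c);cv2.imwrite(f'pics/{c}5.png',im);np.savez(c+'5.npz',im=im,d=d)
np.savez('w5pose.npz',p=s['tcp_pos'],q=s['eef_rot'])
E
```

```text
21.6667 [-2.13 -2.29  1.75]
22.375 0.08541063736614407 [-0.08 -0.19  0.36]
23.125 [-0.45  0.44 -1.21]
24.2417 [0.13 0.59 0.5 ]
```

View pics/wrist5.png

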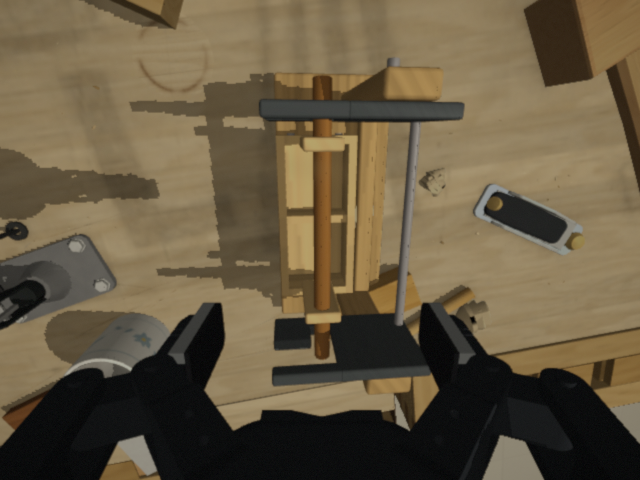

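View pics/scene5.png

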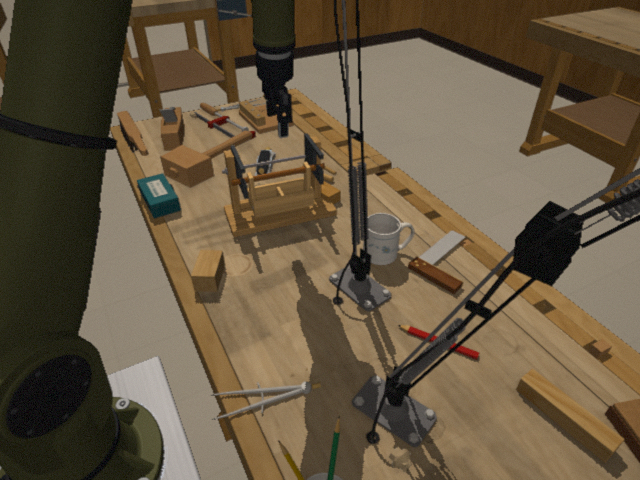

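```bash
python3 - <<'E'
from station import vision,models,get_state
from h import *
f=np.load('wrist5.npz');w=np.load('w5pose.npz');t,W,u,v=wristW(f,w,vision.camera_info('wrist'))
g=f['im'][v,u].astype(int);q=W[:,:2]-O;X=q@A;Y=q@B
m=(abs(X+.0145)<.004)&(abs(Y)<.12)&(W[:,2]>.125)&(W[:,2]<.15)&(g[:,2]-g[:,0]>40)
for a in np.arange(-.11,.12,.02):
    k=m&(abs(Y-a)<.01)
    if k.sum()>20: print(round(a,2),k.sum(),'top z',round(np.median(W[k,2]),4),'X',round(np.median(X[k]),4))
# board tops/tray rims for tilt
for c in('scene',):
    for t_ in('mug','block'):
        mm=models.masks_of(c,t_)
        d=np.load(c+'5.npz')['d'];Q,_,_=cloud(d,vision.camera_info(c),mm[0]['mask']);print(t_,np.round(np.median(Q,0),3))
print(get_state()['time'])
E
```

```text
-0.11 131 top z 0.1363 X -0.0144
-0.09 176 top z 0.1364 X -0.0144
-0.07 196 top z 0.1405 X -0.0144
-0.05 204 top z 0.1363 X -0.0144
-0.03 219 top z 0.1363 X -0.0145
-0.01 237 top z 0.1364 X -0.0146
0.01 253 top z 0.1364 X -0.0146
0.03 279 top z 0.1364 X -0.0146
0.05 301 top z 0.1364 X -0.0146
0.07 319 top z 0.1401 X -0.0146
0.09 112 top z 0.1364 X -0.0148
0.11 228 top z 0.1365 X -0.0147
mug [0.669 0.178 0.061]
block [0.295 0.291 0.044]
24.4417
```

```bash
python3 - <<'E'
from station import ticket,get_state
print(ticket.close_job());print(get_state()['time'])
E
```

```text
the job is handed in; nothing more can be done
None
the job is handed in; nothing more can be done
```

I hung the tote on both hooks, let go and handed the job in at about 24.5 s of the 42 s. No verdict was reported.

I gripped the handle in the middle and lifted it, carried it round the lamp, and brought it in through both mouths. It touched the back wall at about 5 N, close to where the cameras had put it. I then backed off about 2–3 mm and lowered in 1–3 mm steps until it touched the floor at about 7 N. I eased the load, opened the fingers and pulled back.

Last checks, before hand-in:
- **Handle:** the top of the handle measured z = 0.1363–0.1365 m at both ends. That puts its axis at about 0.1295 m, level, where 0.130 ± 0.004 is wanted.
- **Tote:** it looked upright and centred under the handle in the wrist picture. I did not measure the tilt angle.
- **Position along the hooks:** the handle rests about 1 mm in front of the wall contact point and inside the throats. The stand's own x-origin is only known to a few mm from the cameras.
- **Mug and block:** in the scene camera, both were within about 1 mm of their starting positions.
- **Robot:** it was about 13 cm clear, with contact force near zero (±0.6 N noise).

No check failed. The scene and top cameras disagreed by about 5–7 mm along y for the stand and the tote, so I used the wrist camera and touch to settle it.

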